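Nest the kidney dishes in order of use

TASK

Put the kidney dishes away as one nested stack, one dish at a time: seat the blue dish in the steel dish, then the green one in the blue, then the orange one on top, each turned so that its outline matches the dish below and it sits fully down and level. Leave the steel dish and the timer where they are.

Things in the scene. Friction and masses are not known exactly. Their poses are not given: they have to be found in the camera images.
- steel_dish_mid (a point): dark grey steel kidney dish, base of the stack, 0.5 kg, loose. All four dishes have one shape: 131 mm long (y), x from -36 to +25 mm, 46 high. Point: middle of the dish, half-way up (23 mm above underside, 23 below rim); x to the bulging long side, y along the dish, z up. The hollow long side faces -x. Inner floor 17 mm above the underside; mouth in its middle 45 mm wide (x).
- blue_dish_mid (a point): blue plastic kidney dish, about 70 g, same shape. Point: middle of the dish, half-way up (23 mm above underside, 23 below rim); x to the bulging long side, y along the dish, z up. The upper 32 mm is an upright wall 2.5 mm thick; in its middle 24 mm (along y) the long sides are flat and parallel, 50 mm apart outside (x = +-25): grip across them from above, along x.
- green_dish_mid (a point): green plastic kidney dish, about 70 g, same shape. Point: middle of the dish, half-way up (23 mm above underside, 23 below rim); x to the bulging long side, y along the dish, z up. The lowest 14 mm is a tapered foot, set in 5 mm all round at the shoulder under the wall, 9.5 mm at the bottom; it enters an equal dish's mouth with 2.5 mm play a side. Turned end for end it does not fit.
- orange_dish_mid (a point): orange plastic kidney dish, about 70 g, same shape. Point: middle of the dish, half-way up (23 mm above underside, 23 below rim); x to the bulging long side, y along the dish, z up. Seated, its shoulder rests on the rim below and it stands 32 mm higher than that dish. Fingers reaching below the shoulder (9 mm under this point) would hit that rim.
- timer_mid (a point): bystander: white bench timer with a turquoise knob, 62x62x34 mm, loose, standing among the dishes; this point is its centre, 17 mm above its underside, z up
Things that resemble listed ones, but are neither listed nor needed, are in the scene too. There is more than one size of the part that bears green_dish_mid; the job needs the larger. There is more than one size of the part that bears orange_dish_mid; the job needs the larger.

How it is judged:
By the outcome, as a careful person would: the job done as asked, in the order asked, and still so for the second after the job is handed in, with the robot touching nothing.
It also fails if it takes over 91 s, if anything falls off the work surface, if the arm or the gripper's body presses on something with over 40 N, if the wrist force passes 120 N, or if a joint passes its speed limit or range.

ROBOT

A 7-joint arm with a two-finger parallel gripper is mounted at the origin on a cart in front of the work surface, level with it; the furniture and walls round the work are solid. World frame = base frame: x ahead of the robot, y to its left, z up, the work surface at z = 0. Lengths are in m, angles in degrees, forces in N, time in s.
With the tool pointing down it reaches from about 0.425 to 0.925 m from the base axis. Payload 6.8 kg.
Tool frame: the origin (TCP) lies at the very end of the fingers, on their centre line; the grasp point (between the pads) lies 19 mm behind it; z points along the fingers, y is the line along which they close (so a half turn about z gives the same grasp; the last joint's range is limited). The gripper opens to 85 mm and grips with 20 to 120 N. Pads are 22 mm wide; open, the fingers measure 114 mm over their backs; the gripper's body (76 mm by 85 mm) begins 54 mm behind the grasp point. The pads swing forward as they close: fully open they stand 13 mm farther back than shut.
Start: joints at [-83.027, 27.33, 1.283, 89.118, -0.659, 63.558, -4.761], TCP at [0.154, 0.657, 0.231] pointing down, gripper open.
Joint ranges: [-169.35, 169.35], [-19.33, 120.38], [-80.79, 83.38], [13.8, 139.57], [-78.32, 258.32], [9.67, 109.79], [-169.56, 169.56]. Speed limits (degrees/s): [136.94, 136.94, 180, 180, 180, 180, 180].

INTERFACE

Orientations are given as a 3x3 rotation matrix whose columns are the frame's x, y, z axes.
In Python, from plant import bot, cams, ticket gives the robot as it stands. The module is installed in compiled form; this text tells all that it offers.
- The arm moves only by the shell command python3 -m pendant 'ROWS'. ROWS is a JSON object of lists of equal length, an entry for each row: "linear": the shift along the tool's x, y, z in mm, a list of three; "spin": the turn about the tool's z in degrees; "hand": the closure, from -1 (fully open) to 1 (shut), so that 0 is half open. In form: {"linear": [[x, y, z], ...], "spin": [spin, ...], "hand": [hand, ...]}. A call has 1 to 8 rows; each row is the pose to reach, as a shift and turn from the pose commanded when the call began, along the tool's axes at that moment; what a row does not reach only later rows make up. A row lasts 1/10 s, in which the tool goes at most 50 mm and 8.59 degrees, less where a joint would pass 70% of its speed; a pose out of reach is approached as far as the arm can. A call with a gripper value outside its range is refused whole. The fingers move at their own pace and stop on an object; the grip force is fixed at half the most. Time passes only in rows, so rows that repeat a pose let the fingers close. It gives the time, the measured TCP pose, the force, the opening and the grip force at its end, in the units of the state.
- bot.get_state(): the state, without advancing time (a new reading comes with each control period).
- cams.read_camera(name): name is "side" or "top" or "wrist"; returns (picture, depth): 480x640x3 uint8, blue, green, red; 480x640 float32, m along the optical axis (not along the pixel's ray), 0 where there is no reading.
- cams.get_calibration(name): a dict with "K" (3x3 intrinsics, pixels), "rvec" (rotation vector, rad) and "tvec" (3), from world to camera coordinates, as OpenCV has them. Camera axes: x right, y down, z forward; pixel columns grow to the right and rows downward; lengths in m; the calibration is good to about 2 mm. The wrist camera is an equidistant fisheye: a pixel r from the principal point sees the ray r / f radians off the axis. A picture is of the moment at which its call begins: read the wrist's pose just before it. get_calibration takes no time and is no camera call; for the wrist camera it gives the pose at the moment of the call.
- ticket.sign_off(): hands the job in; it is judged then, once.
The state is a dict: "time_s": time; "joint_pos": joint angles; "dq": joint speeds; "tau": joint torques, N m; "position": TCP position; "eef_rot": TCP orientation; "wrist_force": force on the tool from outside, world axes, zero at the start; "moment": the same for the moment, N m; "gripper_width": finger opening in m; "finger_force": force on a finger pad.
Only numpy, scipy, OpenCV 4.12 (cv2) and the standard library are available. Lean on these libraries where they do the work, as an engineer would, in place of code of your own. Each camera call takes 0.05 s, during which the arm holds its last target. There are 200 camera calls.

## Working session

There is one attempt and no reset: what is moved stays moved. The work goes in short steps, Python scripts to look and compute and a shell command to move; the robot and the scene stay as the last step left them, time stands still between calls to the robot, and variables do not carry over. Pictures are saved under pics/ and viewed, at most 14 in all, crops included, and the job is handed in when it is done.

```bash
mkdir -p pics; python3 - <<'E'
from plant import bot,cams
import cv2,numpy as np
s=bot.get_state();print(s['time_s'],s['position'],s['eef_rot'],s['gripper_width'])
for n in ['top','side']:
    im,d=cams.read_camera(n);cv2.imwrite(f'pics/{n}0.png',im);np.savez(f'{n}0.npz',im=im,d=d)
    c=cams.get_calibration(n);R=cv2.Rodrigues(np.array(c['rvec'],float))[0];print(n,c['K'],-R.T@np.array(c['tvec']).ravel(),R, (d>0).mean())
E
```

```text
0.0 [0.15362415 0.65667938 0.2303424 ] [[-9.73723483e-01  2.27733412e-01 -2.65815182e-04]
 [ 2.27733517e-01  9.73721831e-01 -1.80005576e-03]
 [-1.51102796e-04 -1.81329160e-03 -9.99998345e-01]] 0.08549631016139966
top [[563.7349709    0.         315.263908  ]
 [  0.         563.7349709  247.53591466]
 [  0.           0.           1.        ]] [0.46349738 0.34334724 1.23938595] [[ 0.02418107 -0.99958611 -0.01558482]
 [-0.99842631 -0.02335812 -0.05098337]
 [ 0.05059824  0.01679313 -0.99857789]] 0.995986328125
side [[477.63086912   0.         329.97853929]
 [  0.         477.63086912 235.83015095]
 [  0.           0.           1.        ]] [ 0.29562971 -0.48424216  0.55036144] [[ 0.9528411  -0.30320108 -0.01276497]
 [-0.15826176 -0.46058368 -0.87339332]
 [ 0.25893446  0.83422526 -0.4868482 ]] 0.9776171875
```

View pics/top0.png

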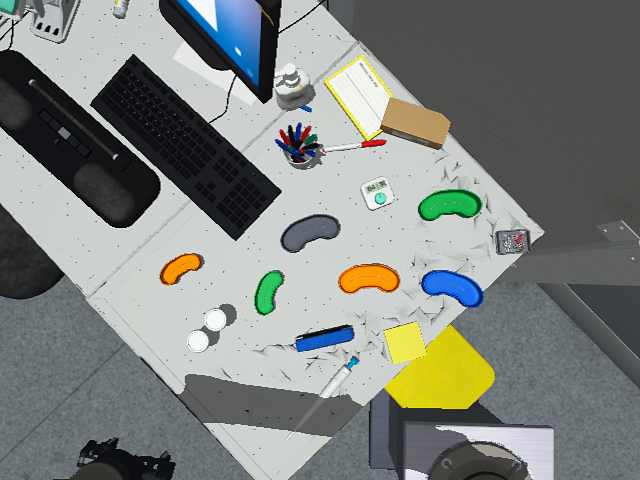

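View pics/side0.png

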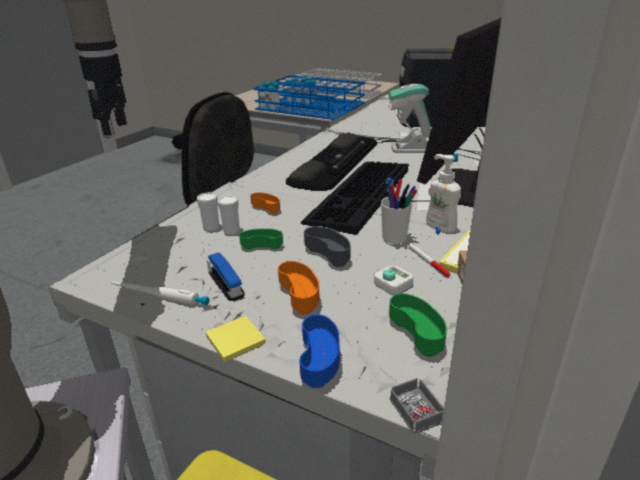

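The top view shows these dishes:
- steel at (310,233)
- blue at (452,288); the stapler at (325,338) is also blue but isn't a dish
- green large at (450,205), small at (269,292)
- orange large at (369,279), small at (181,268)

The timer is at (377,193). Sizes get measured next.

```bash
cat > h.py <<'E'
import numpy as np,cv2
from plant import bot,cams
def world(n,d,c=None):
    c=c or cams.get_calibration(n);K=np.array(c['K'],float);R=cv2.Rodrigues(np.array(c['rvec'],float))[0];t=np.array(c['tvec'],float).ravel()
    v,u=np.mgrid[:480,:640];x=(u-K[0,2])/K[0,0];y=(v-K[1,2])/K[1,1]
    if n=='wrist':
        r=np.hypot(x,y)+1e-9;k=np.tan(np.minimum(r,1.4))/r;x,y=x*k,y*k
    P=np.dstack([x*d,y*d,d]);return (P-t)@R
def dish(P,sel,lo=0.03):
    """P world pts, sel mask -> mid xy, yaw of +x (bulge) in deg, rect size; from rim points"""
    p=P[sel];top=np.percentile(p[:,2],97);q=p[(p[:,2]>top-0.016)][:,:2]
    (cx,cy),(w,h),a=cv2.minAreaRect((q*1000).astype(np.float32))
    a=np.radians(a);ex=np.array([np.cos(a),np.sin(a)])
    if w>h: ex=np.array([-ex[1],ex[0]]);w,h=h,w
    ey=np.array([-ex[1],ex[0]]);L=(q*1000-[cx,cy]);X=L@ex;Y=L@ey
    tip=np.abs(Y)>0.42*h   # lobe ends lie towards the hollow side
    if X[tip].mean()>0: ex=-ex
    c=np.array([cx,cy])+5.5*ex*h/131
    return c.round(1),round(float(np.degrees(np.arctan2(ex[1],ex[0]))),1),(round(w,1),round(h,1)),round(top*1000,1),len(q)
E
python3 - <<'E'
from h import *
z=np.load('top0.npz');im=z['im'];P=world('top',z['d'])
hsv=cv2.cvtColor(im,cv2.COLOR_BGR2HSV)
for n,(u,v) in dict(steel=(310,233),blue=(452,288),green=(450,205),greenS=(269,292),orange=(369,279),orangeS=(181,268),timer=(377,193)).items():
    r=np.zeros((480,640),bool);r[v-30:v+31,u-38:u+39]=1
    if n in('steel','timer'): m=P[...,2]>0.012
    else:
        lo,hi=dict(b=(100,130),g=(45,85),o=(5,22))[n[0]];m=(hsv[...,0]>=lo)&(hsv[...,0]<=hi)&(hsv[...,1]>120)&(P[...,2]>.01)
    m=(m&r).astype(np.uint8);k,l,st,_=cv2.connectedComponentsWithStats(m);m=l==1+st[1:,4].argmax()
    print(n,*dish(P,m), st[1:,4].max())
t=(np.abs(P[...,2])<.005);print('table z',np.median(P[150:300,200:450,2]))
crop=np.hstack([cv2.resize(im[165:325,400:500],None,fx=3,fy=3),cv2.resize(im[165:325,230:400],(468,480)) ])
cv2.imwrite('pics/crop.png',crop)
E
```

```text
steel [542.  385.4] 74.1 (113.0, 128.0) 47.4 254 1389
blue [479.  169.1] -10.6 (66.5, 336.9) 46.7 279 1475
green [586.8 195.5] 23.6 (76.5, 369.6) 46.7 283 1454
greenS [453.5 433.8] 34.8 (73.3, 160.0) 36.1 136 657
orange [467.6 263.6] 2.9 (60.2, 159.6) 47.2 209 1394
orangeS [496.7 523.1] 4.3 (63.3, 353.7) 34.1 204 651
timer [574.5 281.3] -130.8 (72.0, 249.2) 34.7 694 796
table z 0.0006930943476023521
```

View pics/crop.png

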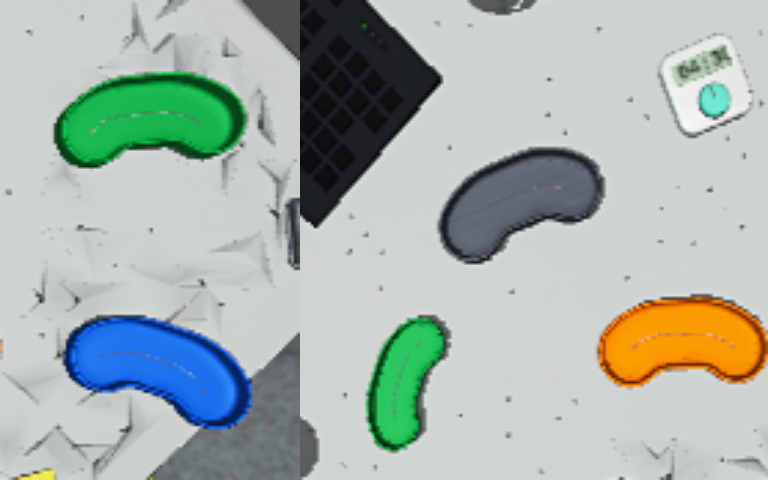

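The crop confirms it: the large green is upper left (rim height 46.7 mm, against 36 for the small one) and the large orange is lower right (47.2 against 34). I'll filter the stray depth points next.

```bash
python3 - <<'E'
s=open('h.py').read()
s=s.replace("""q=p[(p[:,2]>top-0.016)][:,:2]""","""top=np.median(p[p[:,2]>top-.006][:,2]) if top<.06 else top
    q=p[(p[:,2]>top-0.018)&(p[:,2]<top+.006)][:,:2];q=q[np.hypot(*(q-np.median(q,0)).T)<.09]
    D=np.hypot(*(q[:,None]-q[None]).transpose(2,0,1));q=q[(D<.006).sum(1)>=5]""")
open('h.py','w').write(s)
E
cat > top.py <<'E'
from h import *
import sys
def measure(im,d,items):
    P=world('top',d);hsv=cv2.cvtColor(im,cv2.COLOR_BGR2HSV)
    for n,(u,v) in items.items():
        r=np.zeros((480,640),bool);r[v-30:v+31,u-38:u+39]=1
        if n in('steel','timer'): m=(P[...,2]>0.012)
        else:
            lo,hi=dict(b=(100,130),g=(45,85),o=(5,22))[n[0]];m=(hsv[...,0]>=lo)&(hsv[...,0]<=hi)&(hsv[...,1]>120)&(P[...,2]>.01)
        m=(m&r).astype(np.uint8);k,l,st,_=cv2.connectedComponentsWithStats(m);m=l==1+st[1:,4].argmax()
        print(n,*dish(P,m))
        # cross-check: outline cast on rim plane
        Z=.046;c=cams.get_calibration('top');R=cv2.Rodrigues(np.array(c['rvec']))[0];C=-R.T@np.array(c['tvec']).ravel()
        W=C+(P-C)*((Z-C[2])/(P[...,2:]-C[2]));W[...,2]=.046
        print('   cast',*dish(W,m))
z=np.load('top0.npz')
if __name__=='__main__': measure(z['im'],z['d'],dict(steel=(310,233),blue=(452,288),green=(450,205),greenS=(269,292),orange=(369,279),orangeS=(181,268),timer=(377,193)))
E
python3 top.py; python3 -c "
from h import *
print(cams.get_calibration('wrist'))"
```

```text
steel [564.6 380.5] 22.2 (61.5, 129.9) 45.1 263
   cast [0. 0.] 0.0 (0.0, 0.0) 46.0 0
blue [452.6  67.1] -17.4 (60.6, 130.4) 44.9 303
   cast [0. 0.] 0.0 (0.0, 0.0) 46.0 0
green [630.  79.] 6.5 (60.8, 130.7) 44.7 318
   cast [0. 0.] 0.0 (0.0, 0.0) 46.0 0
greenS [428.3 469.9] 72.8 (45.8, 97.9) 33.6 157
   cast [0. 0.] 0.0 (0.0, 0.0) 46.0 0
orange [467.1 248.9] 2.9 (60.2, 130.3) 45.3 216
   cast [0. 0.] 0.0 (0.0, 0.0) 46.0 0
orangeS [479.  659.1] 33.5 (45.2, 95.2) 31.9 314
   cast [0. 0.] 0.0 (0.0, 0.0) 46.0 0
timer [650.4 232.7] 23.1 (62.0, 62.0) 33.5 780
   cast [0. 0.] 0.0 (0.0, 0.0) 46.0 0
{'K': array([[371.64829954,   0.        , 324.08551855],
       [  0.        , 371.64829954, 239.2351843 ],
       [  0.        ,   0.        ,   1.        ]]), 'rvec': array([-2.24535269, -1.78087162, -0.29790356]), 'tvec': array([-0.67336732, -0.04231863,  0.38030356])}top.py:14: RuntimeWarning: divide by zero encountered in divide
  W=C+(P-C)*((Z-C[2])/(P[...,2:]-C[2]));W[...,2]=.046
top.py:14: RuntimeWarning: invalid value encountered in multiply
  W=C+(P-C)*((Z-C[2])/(P[...,2:]-C[2]));W[...,2]=.046
h.py:19: RuntimeWarning: Mean of empty slice.
  if X[tip].mean()>0: ex=-ex
  ret = ret.dtype.type(ret / rcount)
```

```bash
cat > go.py <<'E'
import sys
from h import *
# usage: go.py x y z(mm) yaw(deg, tool y axis) -> shift in tool axes, spin
x,y,z,a=map(float,sys.argv[1:5]);s=bot.get_state();R=np.array(s['eef_rot']);p=np.array(s['position'])*1000
cur=np.degrees(np.arctan2(R[1,1],R[0,1]));sp=-(a-cur);sp=(sp+180)%360-180
print('t',round(s['time_s'],2),'pos',p.round(1),'yaw',round(cur,2),'w',round(s['gripper_width']*1000,1),'F',np.round(s['wrist_force'],1),'j7',round(s['joint_pos'][6],1))
print('shift',(R.T@(np.array([x,y,z])-p)).round(1),'spin',round(sp,2))
E
python3 go.py 450 350 230 25
```

```text
t 0.1 pos [153.7 656.7 230.4] yaw 76.83 w 85.3 F [-0.   0.6  0.7] j7 -4.8
shift [-358.4 -231.2    0.9] spin 51.83
```

```bash
python3 -m pendant '{"linear":[[-358,-231,0],[-358,-231,0],[-358,-231,0],[-358,-231,0],[-358,-231,0],[-358,-231,0],[-358,-231,0],[-358,-231,0]],"spin":[52,52,52,52,52,52,52,52],"hand":[-1,-1,-1,-1,-1,-1,-1,-1]}'; python3 go.py 452.6 67.1 200 -17.4
```

```text
time_s: 0.9
position: [0.4324, 0.3678, 0.2311]
eef_rot: [[-0.42, 0.908, -0.0], [0.908, 0.42, -0.0], [-0.0, -0.0, -1.0]]
wrist_force: [0.9, -0.0, 0.3]
gripper_width: 0.0856
finger_force: 0.0
t 0.9 pos [432.4 367.8 231.1] yaw 24.83 w 85.6 F [ 0.9 -0.   0.3] j7 -15.5
shift [-281.4 -108.    31.2] spin 42.23
```

```bash
python3 -m pendant '{"linear":[[-281,-108,31],[-281,-108,31],[-281,-108,31],[-281,-108,31],[-281,-108,31],[-281,-108,31],[-281,-108,31],[-281,-108,31]],"spin":[42.2,42.2,42.2,42.2,42.2,42.2,42.2,42.2],"hand":[-1,-1,-1,-1,-1,-1,-1,-1]}'; cat > wl.py <<'E'
import sys
from h import *
# usage: wl.py picname colour ; wrist look
cal=cams.get_calibration('wrist');im,d=cams.read_camera('wrist');cv2.imwrite(f'pics/{sys.argv[1]}.png',im)
P=world('wrist',d,cal);hsv=cv2.cvtColor(im,cv2.COLOR_BGR2HSV)
np.savez('w.npz',im=im,P=P)
for c in sys.argv[2:]:
    lo,hi=dict(b=(100,130),g=(45,85),o=(5,22))[c];m=(hsv[...,0]>=lo)&(hsv[...,0]<=hi)&(hsv[...,1]>120)&(P[...,2]>.01)
    k,l,st,_=cv2.connectedComponentsWithStats(m.astype(np.uint8));i=1+st[1:,4].argmax();sel=l==i
    idx=np.argwhere(sel);idx=idx[::max(1,len(idx)//6000)];print(c,*dish(P,tuple(idx.T)),st[i])
E
python3 wl.py w1 b; python3 go.py 452.6 67.1 19 -17.4
```

```text
time_s: 1.7
position: [0.4513, 0.0679, 0.2002]
eef_rot: [[0.302, 0.953, -0.001], [0.953, -0.302, 0.0], [-0.0, -0.001, -1.0]]
wrist_force: [-0.7, 0.6, 0.8]
gripper_width: 0.085
finger_force: 0.0
b [453.1  66.7] -17.1 (60.4, 130.1) 45.1 1901 [ 282  138   75  151 8489]
t 1.75 pos [451.5  69.5 200.3] yaw -17.39 w 85.2 F [ 0.3  0.8 -0.4] j7 -26.3
shift [ -2.    1.8 181.3] spin 0.01
```

View pics/w1.png

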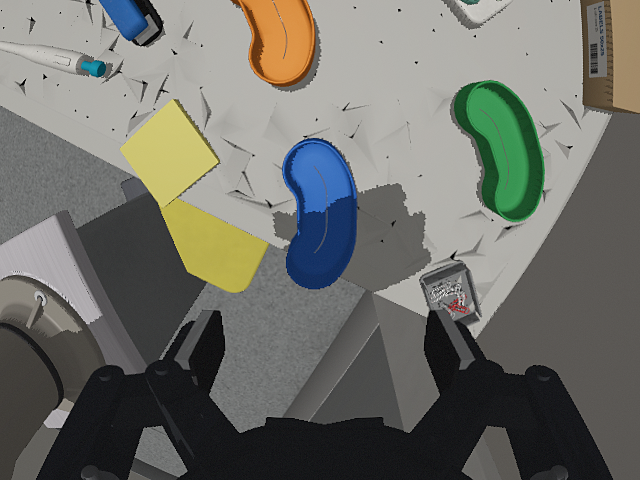

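The wrist view shows the blue dish at (320,212), part shaded and close to the table edge. Both cameras agree on it to 0.5 mm, so I'm going down to grip.

```bash
python3 -m pendant '{"linear":[[-1.5,1.5,50],[-1.5,1.5,100],[-1.5,1.5,140],[-1.5,1.5,165],[-1.5,1.5,181],[-1.5,1.5,181],[-1.5,1.5,181],[-1.5,1.5,181]],"spin":[0,0,0,0,0,0,0,0],"hand":[-1,-1,-1,-1,-1,-1,1,1]}';python3 -m pendant '{"linear":[[0,0,0],[0,0,0],[0,0,0],[0,0,0],[0,0,0]],"spin":[0,0,0,0,0],"hand":[1,1,1,1,1]}'; python3 go.py 453 67 150 -17.4
```

```text
time_s: 2.55
position: [0.4534, 0.0683, 0.0201]
eef_rot: [[0.297, 0.955, 0.002], [0.955, -0.297, 0.001], [0.001, 0.001, -1.0]]
wrist_force: [0.1, 0.0, 0.4]
gripper_width: 0.0592
finger_force: 0.0
time_s: 3.05
position: [0.4536, 0.0681, 0.0205]
eef_rot: [[0.298, 0.955, 0.002], [0.955, -0.298, 0.002], [0.002, 0.002, -1.0]]
wrist_force: [-0.7, 2.1, 6.9]
gripper_width: 0.0491
finger_force: 62.9
t 3.05 pos [453.6  68.1  20.5] yaw -17.34 w 49.1 F [-0.7  2.1  6.9] j7 -9.3
shift [  -0.9   -0.  -129.5] spin 0.06
```

```bash
python3 -m pendant '{"linear":[[0,0,-20],[0,0,-60],[0,0,-110],[0,0,-130],[0,0,-130]],"spin":[0,0,0,0,0],"hand":[1,1,1,1,1]}'; python3 wl.py w2 b; python3 go.py 564.6 380.5 150 22.2
```

```text
time_s: 3.55
position: [0.4548, 0.0682, 0.1527]
eef_rot: [[0.298, 0.954, 0.007], [0.954, -0.298, 0.004], [0.006, 0.005, -1.0]]
wrist_force: [-0.1, 0.4, -1.4]
gripper_width: 0.0487
finger_force: 62.9
b [455.7  68.9] -14.8 (59.0, 126.5) 178.1 1540 [  221   166   170   259 32091]
t 3.6 pos [453.5  68.1 150.9] yaw -17.33 w 49.0 F [-1.  -0.5 -1.2] j7 -20.6
shift [331.3  13.    2.1] spin -39.53
```

View pics/w2.png

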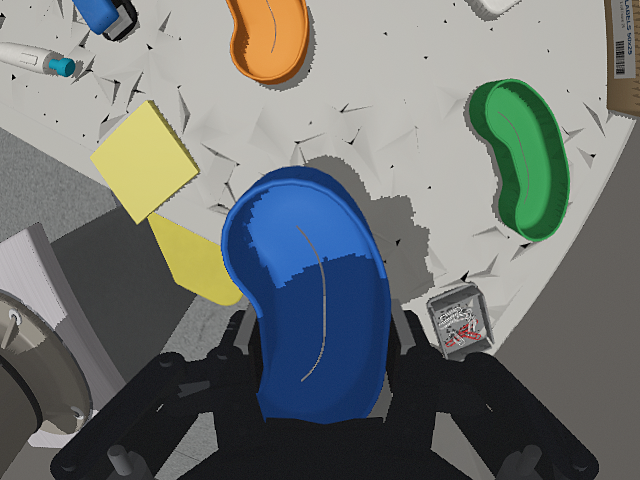

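The blue dish is held level, with its rim at (305,170) to (385,270). Before placing it I'll look at the steel dish from a standoff.

```bash
python3 go.py 620 245 160 22.2
```

```text
t 3.6 pos [453.5  68.1 150.9] yaw -17.33 w 49.0 F [-1.  -0.5 -1.2] j7 -20.6
shift [218.5 106.3  -8.1] spin -39.53
```

```bash
python3 -m pendant '{"linear":[[30,15,-8],[70,35,-8],[115,55,-8],[160,78,-8],[195,95,-8],[218,106,-8],[218,106,-8],[218,106,-8]],"spin":[-8,-16,-24,-32,-39.5,-39.5,-39.5,-39.5],"hand":[1,1,1,1,1,1,1,1]}';  python3 - <<'E'
from h import *
for i in range(2):
    cal=cams.get_calibration('wrist');im,d=cams.read_camera('wrist');P=world('wrist',d,cal)
    near=np.hypot(P[...,0]-.5646,P[...,1]-.3805)<.085
    m=near&(P[...,2]>.01)&(P[...,2]<.06)&(im.max(-1)<190)
    k,l,st,_=cv2.connectedComponentsWithStats(m.astype(np.uint8));j=1+st[1:,4].argmax()
    idx=np.argwhere(l==j);idx=idx[::max(1,len(idx)//6000)];print(*dish(P,tuple(idx.T)),st[j])
cv2.imwrite('pics/w3.png',im)
E
python3 go.py 564.6 380.5 160 22.2
```

```text
time_s: 4.4
position: [0.6177, 0.2431, 0.1551]
eef_rot: [[-0.377, 0.926, -0.003], [0.926, 0.377, -0.002], [-0.0, -0.004, -1.0]]
wrist_force: [-0.1, -0.0, 0.1]
gripper_width: 0.0492
finger_force: 62.9
[571.4 360.7] 16.4 (58.2, 91.8) 45.3 1543 [ 275    0   93  119 8551]
[571.5 360.8] 15.7 (57.8, 92.0) 45.3 1515 [ 276    0   92  118 8457]
t 4.5 pos [617.7 242.  156.2] yaw 22.04 w 49.0 F [ 1.3 -0.2 -0.5] j7 7.0
shift [148.3   2.7  -3.9] spin -0.16
```

View pics/w3.png

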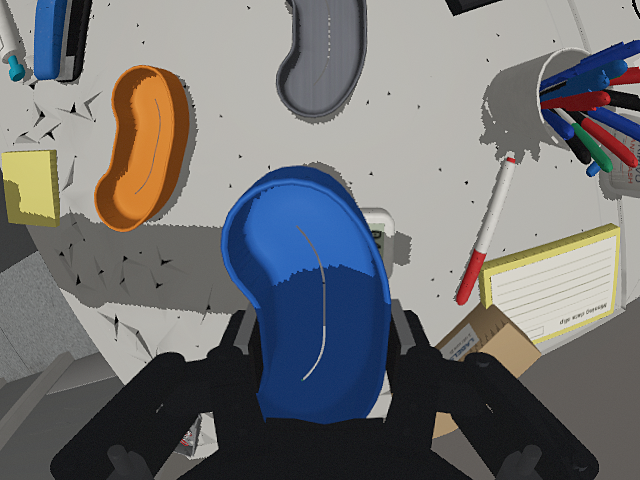

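The steel dish is cut off at the top of this view (320,50), so I'll rely on the top-camera pose, which matched the wrist view to 0.5 mm on blue.

```bash
python3 -m pendant '{"linear":[[35,1,0],[80,1.5,0],[120,2.5,0],[145,2.5,0],[149,2.5,20],[149,2.5,45],[149,2.5,60],[149,2.5,60]],"spin":[-0.2,-0.2,-0.2,-0.2,-0.2,-0.2,-0.2,-0.2],"hand":[1,1,1,1,1,1,1,1]}'; cat > avg.py <<'E'
from h import *
from h import *
import sys
ims=[];S=[]
for i in range(4):
    S.append(bot.get_state());a=cams.read_camera('top')
print('tcp avg',(np.mean([s['position'] for s in S],0)*1000).round(1),'yaw',np.mean([np.degrees(np.arctan2(s['eef_rot'][1][1],s['eef_rot'][0][1])) for s in S]).round(2),'F',np.mean([s['wrist_force'] for s in S],0).round(1),S[-1]['time_s'])
im,d=a;np.savez('t.npz',im=im,d=d);P=world('top',d);hsv=cv2.cvtColor(im,cv2.COLOR_BGR2HSV)
Q=np.hypot(P[...,0]-.5646,P[...,1]-.3805)<.09
for c in sys.argv[1:]:
    lo,hi=dict(b=(100,130),g=(45,85),o=(5,22))[c];m=Q&(hsv[...,0]>=lo)&(hsv[...,0]<=hi)&(hsv[...,1]>100)&(P[...,2]>.02)
    k,l,st,_=cv2.connectedComponentsWithStats(m.astype(np.uint8));j=1+st[1:,4].argmax();print(c,*dish(P,l==j),st[j])
E
python3 avg.py b; python3 go.py 564.6 380.5 53 22.2
```

```text
time_s: 5.3
position: [0.5633, 0.3806, 0.0949]
eef_rot: [[-0.379, 0.925, -0.004], [0.925, 0.379, -0.003], [-0.002, -0.005, -1.0]]
wrist_force: [0.4, -0.2, -0.4]
gripper_width: 0.0492
finger_force: 62.9
tcp avg [564.8 381.5  96.9] yaw 22.26 F [ 0.1 -0.  -0.3] 5.45
b [527.3 433.8] 121.5 (2.4, 16.2) 126.8 12 [277 238   7  10  15]
t 5.5 pos [566.  382.5  98.7] yaw 22.28 w 49.0 F [ 0.6  0.5 -1. ] j7 -4.5
shift [-1.4 -2.1 45.7] spin 0.08
```

```bash
python3 -m pendant '{"linear":[[0,-0.5,20],[0,-0.5,32],[0,-0.5,37],[0,-0.5,40],[0,-0.5,42]],"spin":[0,0,0,0,0],"hand":[1,1,1,1,1]}';python3 -m pendant '{"linear":[[0,0,1],[0,0,2],[0,0,3],[0,0,3]],"spin":[0,0,0,0],"hand":[1,1,1,1]}'; python3 avg.py
```

```text
time_s: 6.0
position: [0.5649, 0.3826, 0.0556]
eef_rot: [[-0.38, 0.925, 0.0], [0.925, 0.38, 0.0], [0.0, 0.001, -1.0]]
wrist_force: [0.5, 1.1, -1.4]
gripper_width: 0.0484
finger_force: 62.9
time_s: 6.4
position: [0.5648, 0.3827, 0.0527]
eef_rot: [[-0.38, 0.925, 0.001], [0.925, 0.38, 0.0], [0.0, 0.001, -1.0]]
wrist_force: [-0.4, 0.4, 0.8]
gripper_width: 0.0489
finger_force: 63.2
tcp avg [564.8 382.6  52.7] yaw 22.33 F [-0.   0.2  1.1] 6.55
```

```bash
python3 -m pendant '{"linear":[[0,0,0.5],[0,0,1],[0,0,1.5],[0,0,1.5]],"spin":[0,0,0,0],"hand":[1,1,1,1]}'; python3 avg.py
```

```text
time_s: 7.0
position: [0.5649, 0.3827, 0.0526]
eef_rot: [[-0.38, 0.925, 0.0], [0.925, 0.38, 0.001], [0.001, 0.001, -1.0]]
wrist_force: [-4.7, -2.3, 11.9]
gripper_width: 0.0491
finger_force: 64.7
tcp avg [564.9 382.7  52.6] yaw 22.33 F [-4.  -2.1 12.2] 7.15
```

Contact came at the seated height with 12 N upward. Release and rise.

```bash
python3 -m pendant '{"linear":[[0,0,0],[0,0,0],[0,0,0],[0,0,0],[0,0,-30],[0,0,-75],[-20,0,-120],[-60,0,-150]],"spin":[0,0,0,0,0,0,0,0],"hand":[-1,-1,-1,-1,-1,-1,-1,-1]}'; python3 -m pendant '{"linear":[[-40,0,0],[-80,0,0],[-80,0,0]],"spin":[0,0,0],"hand":[-1,-1,-1]}';python3 avg.py b; python3 wl.py w4 b; python3 go.py 630 79 200 6.5
```

```text
time_s: 8.0
position: [0.5867, 0.3313, 0.2038]
eef_rot: [[-0.386, 0.922, 0.002], [0.922, 0.386, 0.004], [0.003, 0.003, -1.0]]
wrist_force: [0.5, -0.2, -0.1]
gripper_width: 0.0853
finger_force: 0.0
time_s: 8.3
position: [0.6207, 0.2444, 0.2017]
eef_rot: [[-0.37, 0.929, 0.002], [0.929, 0.37, -0.004], [-0.004, 0.001, -1.0]]
wrist_force: [0.4, -0.6, 0.5]
gripper_width: 0.0856
finger_force: 0.0
tcp avg [618.9 249.5 201. ] yaw 22.05 F [-0.4  0.3  0.1] 8.45
b [565.1 381. ] 22.4 (61.4, 130.0) 78.5 276 [ 279  212   61   40 1512]
b [569.3 367.8] 21.4 (60.0, 103.6) 78.0 1517 [ 274    0   87  134 9290]
t 8.55 pos [616.9 254.9 200.3] yaw 22.48 w 85.4 F [0.5 0.3 0.4] j7 5.6
shift [-167.5  -55.2    0.2] spin 15.98
```

View pics/w4.png

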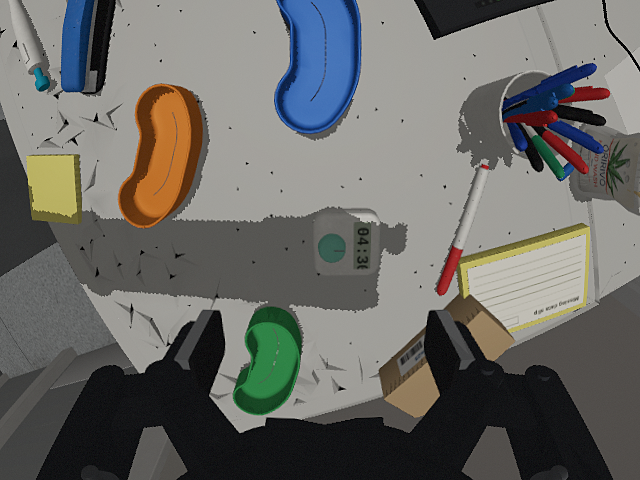

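Blue is fully seated: top at 78.5 mm, (565.1, 381.0), yaw 22.4. In the wrist view blue is at (320,60) and green at (270,360). On to green.

```bash
python3 -m pendant '{"linear":[[-50,-16,0],[-95,-31,0],[-135,-45,0],[-160,-53,0],[-167.5,-55,0],[-167.5,-55,0],[-167.5,-55,0]],"spin":[8,16,16,16,16,16,16],"hand":[-1,-1,-1,-1,-1,-1,-1]}'; python3 wl.py w5 g; python3 avg.py;python3 go.py 630 79 20 6.5
```

```text
time_s: 9.25
position: [0.6304, 0.0802, 0.2005]
eef_rot: [[-0.114, 0.994, -0.0], [0.994, 0.114, 0.001], [0.001, -0.0, -1.0]]
wrist_force: [-0.3, -0.2, 0.3]
gripper_width: 0.0854
finger_force: 0.0
g [630.8  78.4] 6.4 (59.8, 130.8) 45.2 1831 [ 281  139   74  152 8347]
tcp avg [630.4  79.9 200.5] yaw 6.54 F [-0.  -0.  -0.1] 9.45
t 9.5 pos [630.4  78.8 200.6] yaw 6.46 w 85.3 F [0.2 0.6 0.4] j7 6.9
shift [  0.2  -0.3 180.6] spin -0.04
```

```bash
python3 -m pendant '{"linear":[[-1,0,50],[-1,0,100],[-1,0,140],[-1,0,165],[-1,0,180],[-1,0,180],[-1,0,180],[-1,0,180]],"spin":[0,0,0,0,0,0,0,0],"hand":[-1,-1,-1,-1,-1,-1,1,1]}';python3 -m pendant '{"linear":[[0,0,0],[0,0,0],[0,0,0],[0,0,0],[0,0,0]],"spin":[0,0,0,0,0],"hand":[1,1,1,1,1]}';python3 avg.py; python3 -m pendant '{"linear":[[0,0,-20],[0,0,-60],[0,0,-110],[0,0,-155],[0,0,-165],[0,0,-165]],"spin":[0,0,0,0,0,0],"hand":[1,1,1,1,1,1]}'; python3 avg.py; python3 go.py 565.1 381 185 22.4
```

```text
time_s: 10.3
position: [0.6321, 0.0763, 0.0226]
eef_rot: [[-0.11, 0.994, 0.003], [0.994, 0.11, 0.001], [0.0, 0.003, -1.0]]
wrist_force: [0.5, 0.4, -0.2]
gripper_width: 0.0587
finger_force: 0.0
time_s: 10.8
position: [0.6322, 0.0764, 0.0228]
eef_rot: [[-0.11, 0.994, 0.003], [0.994, 0.11, 0.001], [0.001, 0.004, -1.0]]
wrist_force: [0.7, 0.2, 7.6]
gripper_width: 0.0489
finger_force: 62.8
tcp avg [632.2  76.4  22.8] yaw 6.33 F [-0.2  0.3  6.8] 10.95
time_s: 11.6
position: [0.6319, 0.0763, 0.1885]
eef_rot: [[-0.11, 0.994, 0.005], [0.994, 0.11, 0.002], [0.001, 0.005, -1.0]]
wrist_force: [-0.4, 0.1, -1.7]
gripper_width: 0.0489
finger_force: 62.2
tcp avg [630.4  76.4 185.9] yaw 6.35 F [-0.7  0.2 -1.4] 11.75
t 11.8 pos [629.3  76.2 183.8] yaw 6.35 w 49.1 F [-0.  -0.1 -1.4] j7 7.6
shift [310.  -30.1  -1.2] spin -16.05
```

```bash
cat > tip.py <<'E'
import sys
from h import *
for f,c in [a.split(':') for a in sys.argv[1:]]:
    if f=='now': im=cams.read_camera('wrist')[0];cv2.imwrite('pics/held_%s.png'%c,im)
    else: im=cv2.imread(f)
    hsv=cv2.cvtColor(im,cv2.COLOR_BGR2HSV);lo,hi=dict(b=(100,130),g=(45,85),o=(5,22))[c]
    m=((hsv[...,0]>=lo)&(hsv[...,0]<=hi)&(hsv[...,1]>120)).astype(np.uint8)
    k,l,st,_=cv2.connectedComponentsWithStats(m);j=1+st[1:,4].argmax();r=l==j
    top=np.argwhere(r)[:,0].min();print(f,c,st[j],'tip row',top,'col',np.argwhere(r[top])[:,0].mean(),'row200 span',np.argwhere(r[200])[[0,-1],0],'row260',np.argwhere(r[260])[[0,-1],0])
E
python3 tip.py pics/w2.png:b pics/w3.png:b now:g
```

```text
pics/w2.png b [  221   166   170   259 32111] tip row 166 col 297.2857142857143 row200 span [238 353] row260 [223 381]
pics/w3.png b [  221   166   170   259 32115] tip row 166 col 299.5 row200 span [238 353] row260 [223 382]
now g [  221   156   170   269 32962] tip row 156 col 295.0 row200 span [228 359] row260 [228 384]
```

```bash
python3 go.py 566 378.8 150 22.4
```

```text
t 11.85 pos [629.4  76.1 183.8] yaw 6.34 w 49.0 F [ 0.6 -0.1 -0.5] j7 7.6
shift [307.8 -29.5  33.7] spin -16.06
```

```bash
python3 -m pendant '{"linear":[[30,-3,0],[75,-8,0],[120,-12,0],[165,-17,0],[210,-21,0],[255,-25,0],[295,-28,0],[308,-29.5,10]],"spin":[-2,-4,-6,-8,-10,-12,-14,-16],"hand":[1,1,1,1,1,1,1,1]}';python3 -m pendant '{"linear":[[0,0,10],[0,0,24],[0,0,24],[0,0,24]],"spin":[0,0,0,0],"hand":[1,1,1,1]}'; python3 avg.py; python3 go.py 566 378.8 85 22.4
```

```text
time_s: 12.65
position: [0.5649, 0.3857, 0.1748]
eef_rot: [[-0.388, 0.922, -0.001], [0.922, 0.388, 0.003], [0.003, 0.0, -1.0]]
wrist_force: [1.2, 0.1, -1.5]
gripper_width: 0.0485
finger_force: 62.1
time_s: 13.05
position: [0.568, 0.3764, 0.1511]
eef_rot: [[-0.377, 0.926, -0.001], [0.926, 0.377, -0.002], [-0.001, -0.001, -1.0]]
wrist_force: [-0.6, -0.2, -0.7]
gripper_width: 0.049
finger_force: 62.1
tcp avg [568.2 377.3 151.9] yaw 22.18 F [-0.6 -0.2 -0.5] 13.2
t 13.25 pos [568.  378.5 152.6] yaw 22.27 w 49.1 F [ 0.7  0.7 -0.7] j7 -5.0
shift [ 1.  -1.9 67.6] spin -0.13
```

```bash
python3 -m pendant '{"linear":[[1,-1.7,20],[1,-1.7,38],[1,-1.7,45],[1,-1.7,45],[1,-1.7,45]],"spin":[0,0,0,0,0],"hand":[1,1,1,1,1]}'; python3 avg.py; python3 go.py 566 378.8 85 22.4
```

```text
time_s: 13.75
position: [0.566, 0.3795, 0.1077]
eef_rot: [[-0.38, 0.925, 0.001], [0.925, 0.38, 0.001], [0.0, 0.001, -1.0]]
wrist_force: [0.2, -0.2, -0.5]
gripper_width: 0.0492
finger_force: 62.1
tcp avg [566.1 379.6 107.9] yaw 22.32 F [-0.1  0.1 -0.5] 13.9
t 13.95 pos [566.  379.6 107.8] yaw 22.33 w 49.0 F [-0.6  0.8 -0.8] j7 -4.2
shift [-0.7 -0.3 22.8] spin -0.07
```

```bash
python3 -m pendant '{"linear":[[-0.5,-0.3,6],[-0.5,-0.3,11],[-0.5,-0.3,15],[-0.5,-0.3,18],[-0.5,-0.3,20],[-0.5,-0.3,20]],"spin":[0,0,0,0,0,0],"hand":[1,1,1,1,1,1]}'; python3 avg.py;  python3 -m pendant '{"linear":[[0,0,1],[0,0,2],[0,0,2]],"spin":[0,0,0],"hand":[1,1,1]}'; python3 avg.py
```

```text
time_s: 14.55
position: [0.5654, 0.3787, 0.0869]
eef_rot: [[-0.38, 0.925, -0.0], [0.925, 0.38, 0.0], [0.0, -0.0, -1.0]]
wrist_force: [0.2, -0.2, 0.7]
gripper_width: 0.0489
finger_force: 62.3
tcp avg [565.4 378.7  86.9] yaw 22.33 F [-0.1 -0.6  0.7] 14.7
time_s: 15.05
position: [0.5657, 0.3788, 0.0868]
eef_rot: [[-0.38, 0.925, 0.0], [0.925, 0.38, 0.001], [0.001, 0.001, -1.0]]
wrist_force: [-4.1, -2.0, 12.8]
gripper_width: 0.0488
finger_force: 63.9
tcp avg [565.7 378.8  86.8] yaw 22.32 F [-4.3 -2.8 13.3] 15.2
```

Green touched down at 86.8, as predicted. Release, rise, check.

```bash
python3 -m pendant '{"linear":[[0,0,0],[0,0,0],[0,0,0],[0,0,0],[0,0,-30],[0,0,-75],[0,0,-110],[-40,-20,-125]],"spin":[0,0,0,0,0,0,0,0],"hand":[-1,-1,-1,-1,-1,-1,-1,-1]}'; python3 -m pendant '{"linear":[[-40,-20,0],[-60,-40,0],[-60,-40,0],[-60,-40,0]],"spin":[8,16,19,19],"hand":[-1,-1,-1,-1]}';python3 avg.py g;  python3 go.py 467.1 248.9 200 2.9
```

```text
time_s: 16.05
position: [0.5622, 0.3419, 0.2132]
eef_rot: [[-0.389, 0.921, 0.005], [0.921, 0.389, 0.007], [0.005, 0.007, -1.0]]
wrist_force: [0.1, 0.5, -0.3]
gripper_width: 0.0854
finger_force: 0.0
time_s: 16.45
position: [0.5477, 0.2626, 0.21]
eef_rot: [[-0.056, 0.998, 0.0], [0.998, 0.056, 0.0], [0.0, 0.0, -1.0]]
wrist_force: [0.5, 0.9, -0.5]
gripper_width: 0.0852
finger_force: 0.0
tcp avg [547.7 263.8 209.8] yaw 3.41 F [ 0.2  0.3 -0.3] 16.6
g [564.1 381.4] 22.8 (61.1, 130.1) 110.4 284 [ 278  210   62   42 1566]
t 16.65 pos [547.8 264.5 209.6] yaw 3.49 w 85.4 F [ 0.   0.7 -0. ] j7 -16.0
shift [-10.6 -81.5   9.6] spin 0.59
```

Green is seated: top at 110.4 mm, (564.1, 381.4), yaw 22.8. Now the orange one.

```bash
python3 -m pendant '{"linear":[[-5,-40,5],[-10.5,-75,10],[-10.5,-81.5,10],[-10.5,-81.5,10],[-10.5,-81.5,10]],"spin":[0.6,0.6,0.6,0.6,0.6],"hand":[-1,-1,-1,-1,-1]}'; python3 wl.py w6 o; python3 avg.py;python3 go.py 467.1 248.9 20 2.9
```

```text
time_s: 17.15
position: [0.4683, 0.2491, 0.2004]
eef_rot: [[-0.049, 0.999, 0.002], [0.999, 0.049, 0.001], [0.001, 0.002, -1.0]]
wrist_force: [0.1, 0.4, -0.2]
gripper_width: 0.0854
finger_force: 0.0
o [466.8 248.7] 3.8 (59.4, 130.2) 45.1 1900 [ 278  138   74  151 8502]
tcp avg [468.4 248.6 200.1] yaw 2.73 F [ 0.5  0.1 -0.5] 17.35
t 17.4 pos [467.9 248.3 199.8] yaw 2.71 w 85.8 F [-0.1 -0.4 -0.4] j7 -21.7
shift [  0.7  -0.9 179.8] spin -0.19
```

```bash
python3 -m pendant '{"linear":[[0.5,-1,50],[0.5,-1,100],[0.5,-1,140],[0.5,-1,165],[0.5,-1,180],[0.5,-1,180],[0.5,-1,180],[0.5,-1,180]],"spin":[-0.5,-0.5,-0.5,-0.5,-0.5,-0.5,-0.5,-0.5],"hand":[-1,-1,-1,-1,-1,-1,1,1]}';python3 -m pendant '{"linear":[[0,0,0],[0,0,0],[0,0,0],[0,0,0],[0,0,0]],"spin":[0,0,0,0,0],"hand":[1,1,1,1,1]}';python3 avg.py; python3 -m pendant '{"linear":[[0,0,-20],[0,0,-60],[0,0,-110],[0,0,-160],[0,0,-185],[0,0,-185]],"spin":[0,0,0,0,0,0],"hand":[1,1,1,1,1,1]}'; python3 avg.py; python3 tip.py now:o;python3 go.py 564.8 381.2 205 22.5
```

```text
time_s: 18.2
position: [0.4672, 0.2493, 0.0212]
eef_rot: [[-0.056, 0.998, 0.002], [0.998, 0.056, 0.002], [0.002, 0.002, -1.0]]
wrist_force: [0.6, -0.2, 0.0]
gripper_width: 0.0592
finger_force: 0.0
time_s: 18.7
position: [0.4673, 0.2494, 0.0215]
eef_rot: [[-0.056, 0.998, 0.003], [0.998, 0.056, 0.002], [0.002, 0.003, -1.0]]
wrist_force: [0.6, 0.2, 4.1]
gripper_width: 0.0491
finger_force: 62.3
tcp avg [467.3 249.4  21.5] yaw 3.23 F [-0.  -0.3  4.6] 18.85
time_s: 19.5
position: [0.4684, 0.25, 0.2097]
eef_rot: [[-0.056, 0.998, 0.007], [0.998, 0.056, 0.007], [0.006, 0.007, -1.0]]
wrist_force: [0.5, 0.4, -1.2]
gripper_width: 0.0488
finger_force: 62.3
tcp avg [466.6 249.2 206.6] yaw 3.24 F [ 0.1  0.1 -1.1] 19.65
now o [  221   163   170   262 32403] tip row 163 col 297.0 row200 span [235 354] row260 [224 382]
t 19.75 pos [465.  248.2 203.5] yaw 3.24 w 49.3 F [ 0.7  0.7 -1. ] j7 -21.2
shift [127.2 107.2  -2. ] spin -19.26
```

```bash
python3 -m pendant '{"linear":[[15,12,-2],[40,33,-2],[68,57,-2],[95,80,-2],[117,99,-2],[127.5,107,-2],[127.5,107,-2],[127.5,107,-2]],"spin":[-4,-8,-12,-16,-19.2,-19.2,-19.2,-19.2],"hand":[1,1,1,1,1,1,1,1]}';python3 -m pendant '{"linear":[[0,0,30],[0,0,55],[0,0,62],[0,0,62],[0,0,62]],"spin":[0,0,0,0,0],"hand":[1,1,1,1,1]}'; python3 avg.py; python3 go.py 564.4 381.6 117.5 22.5
```

```text
time_s: 20.55
position: [0.5651, 0.3809, 0.2051]
eef_rot: [[-0.381, 0.925, -0.002], [0.925, 0.381, -0.002], [-0.001, -0.003, -1.0]]
wrist_force: [-0.6, -0.6, -0.6]
gripper_width: 0.049
finger_force: 62.2
time_s: 21.05
position: [0.5662, 0.3818, 0.146]
eef_rot: [[-0.381, 0.925, 0.001], [0.925, 0.381, 0.001], [0.0, 0.001, -1.0]]
wrist_force: [-0.3, -1.3, -0.6]
gripper_width: 0.0485
finger_force: 62.3
tcp avg [566.4 382.1 146.3] yaw 22.41 F [-0.1 -0.1 -0.9] 21.2
t 21.25 pos [566.3 382.3 146.1] yaw 22.43 w 49.0 F [-0.5  0.1 -1.4] j7 -4.3
shift [ 0.1 -2.1 28.6] spin -0.07
```

```bash
python3 -m pendant '{"linear":[[0,-2,7],[0,-2,13],[0,-2,18],[0,-2,22],[0,-2,25],[0,-2,27],[0,-2,27]],"spin":[0,0,0,0,0,0,0],"hand":[1,1,1,1,1,1,1]}'; python3 avg.py;  python3 -m pendant '{"linear":[[0,0,1],[0,0,2],[0,0,3],[0,0,3]],"spin":[0,0,0,0],"hand":[1,1,1,1]}'; python3 avg.py
```

```text
time_s: 21.95
position: [0.564, 0.3813, 0.1178]
eef_rot: [[-0.381, 0.924, 0.0], [0.924, 0.381, 0.0], [0.0, 0.0, -1.0]]
wrist_force: [-0.1, -0.0, -0.3]
gripper_width: 0.0487
finger_force: 62.4
tcp avg [563.9 381.2 117.9] yaw 22.43 F [-0.1  0.  -0.9] 22.1
time_s: 22.55
position: [0.5643, 0.3816, 0.1175]
eef_rot: [[-0.381, 0.924, 0.001], [0.924, 0.381, 0.002], [0.001, 0.001, -1.0]]
wrist_force: [-4.6, -2.0, 15.2]
gripper_width: 0.0486
finger_force: 64.4
tcp avg [564.3 381.5 117.5] yaw 22.42 F [-4.4 -2.7 15.5] 22.7
```

Orange is seated at 117.5, as predicted. Release, back off, check.

```bash
python3 -m pendant '{"linear":[[0,0,0],[0,0,0],[0,0,0],[0,0,0],[0,0,-30],[0,0,-75],[0,0,-110],[-40,-20,-125]],"spin":[0,0,0,0,0,0,0,0],"hand":[-1,-1,-1,-1,-1,-1,-1,-1]}'; python3 -m pendant '{"linear":[[-40,-20,0],[-90,-40,0],[-120,-40,0],[-120,-40,0],[-120,-40,0]],"spin":[0,0,0,0,0],"hand":[-1,-1,-1,-1,-1]}';python3 avg.py o; python3 - <<'E'
from h import *
z=np.load('t.npz');im,_=cams.read_camera('side')
cv2.imwrite('pics/fin.png',np.hstack([cv2.resize(im[130:330,230:430],(400,400),interpolation=2),cv2.resize(z['im'][160:300,250:450],(571,400))[:,:400]]))
P=world('top',z['d']);r=np.zeros((480,640),bool);r[165:220,350:405]=1
k,l,st,_=cv2.connectedComponentsWithStats((r&(P[...,2]>.012)).astype(np.uint8));print('timer',*dish(P,l==1+st[1:,4].argmax()))
E
```

```text
time_s: 23.55
position: [0.5607, 0.3442, 0.2431]
eef_rot: [[-0.39, 0.921, 0.004], [0.921, 0.39, 0.007], [0.004, 0.007, -1.0]]
wrist_force: [0.6, 0.3, -0.0]
gripper_width: 0.0855
finger_force: 0.0
time_s: 24.05
position: [0.5697, 0.2097, 0.2399]
eef_rot: [[-0.38, 0.925, 0.0], [0.925, 0.38, 0.0], [0.0, 0.0, -1.0]]
wrist_force: [-0.2, 0.8, -0.4]
gripper_width: 0.0854
finger_force: 0.0
tcp avg [569.2 211.3 239.6] yaw 22.47 F [0.1 0.5 0.3] 24.2
o [564.6 380.8] 22.8 (61.6, 130.2) 142.2 318 [ 277  208   64   43 1683]
timer [564.7 261.6] 91.7 (11.2, 59.2) 606.2 365
```

View pics/fin.png

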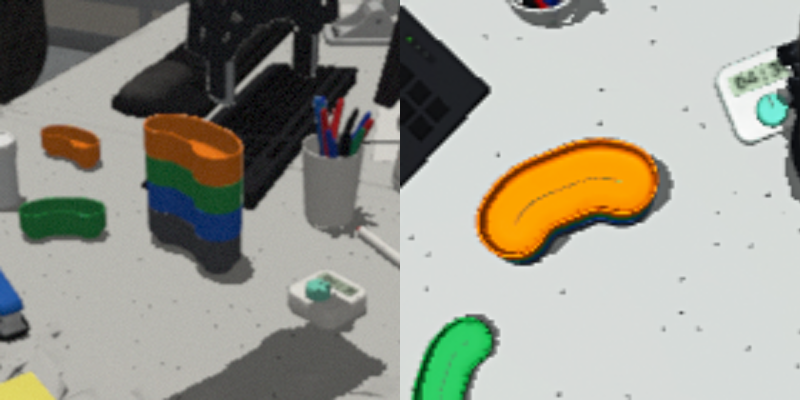

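The picture shows the nested stack, level at (195,195), in order steel, blue, green, orange with the top at 142.2 mm (142 expected). The timer at (325,300) looks undisturbed.

```bash
python3 -c "
from plant import ticket
print(ticket.sign_off())"
```

```text
the job is handed in; nothing more can be done
None
```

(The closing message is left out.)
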